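# Set out the sampling station on its outline mats

### The job

Set out the sampling station: put the small bottle, the vial, the timer and the film carton each on the grey bench mat cut to its shape and size, upright, centred, and with the timer and the carton lined up square with their mats (either way round). Leave the roll of tape and the black marker where they lie.

Things in the scene. Friction and masses are not known exactly. Their poses are not given: they have to be found in the camera images.
- bottle: Small white plastic bottle with a screw cap, standing upright: round, 42 mm diameter, 78 mm high; the straight body reaches up to about 50 mm, cap 24 mm diameter. About 0.07 kg. Origin: centre of its underside; z is its upright axis, yaw has no meaning.
- vial: Little brown glass vial with a white cap, standing upright: round, 22 mm diameter, 48 mm high (straight body to about 35 mm, cap 18 mm diameter). About 0.02 kg. Origin: centre of its underside; z is its upright axis, yaw has no meaning.
- timer: Flat square lab timer lying face up with display and buttons on top: 58 x 58 mm, body 17 mm high (buttons to 20 mm), rounded edges. About 0.055 kg. Origin: centre of its underside; x and y run along its sides, z up.
- carton: Long white carton of sealing film lying flat: 55 mm wide (its x), 128 mm long (its y), 54 mm high; rigid, gripped across the 55 mm. About 0.13 kg. Origin: centre of its underside; z up.
- mat_bottle: The larger of the two round mats, 62 mm diameter, for the bottle (line circle about 44 mm). Fixed flat light-grey bench mat, 4 mm thick, with a thin dark line around the footprint of the thing that belongs on it. Origin: centre of its underside, on the bench (z = 0); the thing rests 4 mm above this. z up.
- mat_vial: The smaller of the two round mats, 42 mm diameter, for the vial (line circle about 24 mm). Fixed flat light-grey bench mat, 4 mm thick, with a thin dark line around the footprint of the thing that belongs on it. Origin: centre of its underside, on the bench (z = 0); the thing rests 4 mm above this. z up.
- mat_timer: The square mat, 78 x 78 mm, for the timer; x and y along its sides. Fixed flat light-grey bench mat, 4 mm thick, with a thin dark line around the footprint of the thing that belongs on it. Origin: centre of its underside, on the bench (z = 0); the thing rests 4 mm above this. z up.
- mat_carton: The long rectangular mat, 75 mm (its x) by 148 mm (its y), for the carton. Fixed flat light-grey bench mat, 4 mm thick, with a thin dark line around the footprint of the thing that belongs on it. Origin: centre of its underside, on the bench (z = 0); the thing rests 4 mm above this. z up.
- tape: Roll of white label tape lying flat, 77 mm diameter, 19 mm high: a bystander at the near right of the work, to be left alone. Origin: centre of its underside.
- marker: Black marker pen lying on the bench, 135 mm long, 13 mm thick: a bystander at the far right of the work, to be left alone. Origin: centre of its underside.
There are look-alikes about, which are no part of the job. What is shaped like the mat_vial but turquoise is not meant.

How it is judged:
At the end, for the whole second after the job is handed in: Each of the four rests on its own mat, released and still: centre within 10 mm of the mat's, underside 1 to 8 mm above the mat's underside, tilt under 0.1 rad; carton's long axis within 0.2 rad of its mat's (either way), timer's sides within 0.2 rad of its mat's (any quarter turn) (horizontal distance between bottle and mat_bottle below 0.01 m and z of bottle in the frame of mat_bottle between 0.001 and 0.008 m and angle between each of bottle, vial, timer, carton's own z axis and vertical below 0.1 rad and linear speed of each of bottle, vial, timer, carton below 0.02 m/s and angular speed of each of bottle, vial, timer, carton below 0.2 rad/s and horizontal distance between vial and mat_vial below 0.01 m and z of vial in the frame of mat_vial between 0.001 and 0.008 m and horizontal distance between timer and mat_timer below 0.01 m and z of timer in the frame of mat_timer between 0.001 and 0.008 m and horizontal distance between carton and mat_carton below 0.01 m and z of carton in the frame of mat_carton between 0.001 and 0.008 m and angle between the y axis of carton and the y axis of mat_carton, either way round below 0.2 rad and (angle between the x axis of timer and the x axis of mat_timer, either way round below 0.2 rad or angle between the x axis of timer and the y axis of mat_timer, either way round below 0.2 rad)); the robot touches nothing.
It fails at once if the roll of tape is moved more than 30 mm (distance of tape from where it was at the start of the episode above 0.03 m).
It fails at once if the marker is moved more than 30 mm (distance of marker from where it was at the start of the episode above 0.03 m).
It also fails if it takes over 115 s, if anything falls off the work surface, if the arm or the gripper's body presses on something with over 40 N, if the wrist force passes 120 N, or if a joint passes its speed limit or range.

### The arm

A 7-joint arm with a two-finger parallel gripper is mounted at the origin on a cart in front of the work surface, level with it; the furniture and walls round the work are solid. World frame = base frame: x ahead of the robot, y to its left, z up, the work surface at z = 0. Lengths are in m, angles in rad, forces in N, time in s.
With the tool pointing down it reaches from about 0.4 to 0.85 m from the base axis. Payload 10.4 kg.
Tool frame: the origin (TCP) lies at the very end of the fingers, on their centre line; the grasp point (between the pads) lies 19 mm behind it (arm.tcp_to_grasp is the distance from the TCP to the grasp point, in m); z points along the fingers, x is the direction in which the jaws open and shut, and the axes are right-handed (so a half turn about z gives the same grasp; the last joint's range is limited). The gripper opens to 87 mm and grips with 3 to 60 N. Pads are 19 mm wide; open, the fingers measure 117 mm over their backs; the gripper's body (75 mm by 190 mm) begins 51 mm behind the grasp point.
Start: joints at [-1.266, 0.332, -0.065, 1.46, 0.022, 1.35, -0.088], TCP at [0.201, 0.592, 0.223] pointing down, gripper open.
Joint ranges: [-2.6, 2.6], [-0.5, 2.12], [-1.47, 1.34], [0.16, 2.42], [-1.27, 4.41], [0.06, 2.06], [-2.6, 2.6]. Speed limits (rad/s): [2.22, 2.22, 2.79, 2.79, 3.14, 3.14, 3.14].

### API

Orientations are given as a unit quaternion [w, x, y, z].
In Python, from station import arm gives the robot as it stands.
- The arm moves only by the shell command python3 -m jog 'ROWS' [OPENING]. ROWS is text: rows parted by semicolons, each of 4 numbers parted by spaces: the shift along the tool's x, y, z in units of 0.5 m (1.0 is 0.5 m), then the turn about the tool's z in units of 2 rad (1.0 is 2 rad). A call has 1 to 12 rows; each row is the pose to reach, as a shift and turn from the pose commanded when the call began, along the tool's axes at that moment; what a row does not reach only later rows make up. A row lasts 1/12 s, in which the tool goes at most 41.7 mm and 7.16 degrees, less where a joint would pass 70% of its speed; a pose out of reach is approached as far as the arm can. A call with a number of a shift or a turn outside -1 to 1 is refused whole. A call with a gripper value outside its range is refused whole. OPENING is the finger opening in mm, from 0 to 87, set as the call begins (- or left out, the last holds). The fingers move at their own pace and stop on an object; the grip force is fixed at half the most. Time passes only in rows, so rows that repeat a pose let the fingers close. It gives the time, the measured TCP pose, the force and the opening at its end, in the units of the state.
- arm.observe(): the state, without advancing time (a new reading comes with each control period).
- arm.get_image(name): name is "side" or "top"; returns a dict with "image" (420x560x3 uint8, red, green, blue), "z_map" (420x560 float32, m along the optical axis (not along the pixel's ray), 0 where there is no reading), "fx", "fy", "cx", "cy" (pixels), "R" (3x3) and "t" (3): a world point X has camera coordinates R X + t. Camera axes: x right, y down, z forward; pixel columns grow to the right and rows downward; lengths in m; the calibration is good to about 2 mm. A picture is of the moment at which its call begins.
- arm.close_job(): hands the job in, once; it reports no verdict.
Trained networks look in a picture, given as the dict that the camera call returned (one of the last four; its "shot" number tells which), for a name from the list of things; names that differ only in an ending like _2 or _b are one class to them, and where a whole thing is asked for, a point or a joint stands for the part that bears it (a point fixed in the world has none). Each returns a list of dicts, best first, with "conf" (0 to 1); they miss things now and then, are a little off and sometimes report something else, mostly with a low value. They report only what shows in the picture. A call takes as long as a camera call. They do not tell look-alikes from the thing itself.
- arm.trace(picture, label): "mask" (420x560 bool, what is visible of it) and "location" ([column, row] in pixels, amid what is visible of it).
- arm.tip_of(picture, label): "location" ([column, row] in pixels: a listed point, or the origin of a listed thing).
The state is a dict: "time": time; "joint_positions": joint angles; "qvel": joint speeds; "joint_torque": joint torques, N m; "tool_pos": TCP position; "eef_rot": TCP orientation; "force": force on the tool from outside, world axes, zero at the start; "torque": the same for the moment, N m; "finger_gap": opening from 0.0 (shut) to 1.0 (fully open).
Only numpy, scipy, OpenCV 4.12 (cv2) and the standard library are available. Lean on these libraries where they do the work, as an engineer would, in place of code of your own. Each camera call takes 0.05 s, during which the arm holds its last target.

## Working session

There is one attempt and no reset: what is moved stays moved. The work goes in short steps, Python scripts to look and compute and a shell command to move; the robot and the scene stay as the last step left them, time stands still between calls to the robot, and variables do not carry over. Pictures are saved under pics/ and viewed, and the job is handed in when it is done.

```bash
ls; mkdir -p pics
cat > h.py <<'E'
import numpy as np, cv2
from station import arm
def save(p,n,box=None,s=1):
    im=p["image"][:,:,::-1]
    if box: im=im[box[1]:box[3],box[0]:box[2]]
    if s!=1: im=cv2.resize(im,None,fx=s,fy=s,interpolation=cv2.INTER_CUBIC)
    cv2.imwrite("pics/"+n+".png",im)
def ray(p,uv,z):
    R=np.array(p["R"]);t=np.array(p["t"])
    d=R.T@np.array([(uv[0]-p["cx"])/p["fx"],(uv[1]-p["cy"])/p["fy"],1.]);c=-R.T@t
    return c+d*(z-c[2])/d[2]
def cloud(p):
    z=p["z_map"];v,u=np.mgrid[0:z.shape[0],0:z.shape[1]]
    X=np.stack([(u-p["cx"])/p["fx"]*z,(v-p["cy"])/p["fy"]*z,z],-1)
    return (X-np.array(p["t"]))@np.array(p["R"])
E
python3 - <<'E'
from h import *
for n in("top","side"):
    p=arm.get_image(n);save(p,n+"0")
    print(n,-np.array(p["R"]).T@p["t"],p["fx"])
    P=cloud(p)
    for l in["bottle","vial","timer","carton","mat_bottle","mat_vial","mat_timer","mat_carton","tape","marker"]:
        for d in arm.trace(p,l)[:3]:
            m=d["mask"];q=P[m]
            print(l,round(d["conf"],2),np.round(d["location"]),m.sum(),np.round(np.median(q,0),3))
s=arm.observe();print(s["tool_pos"],s["eef_rot"],s["time"],s["finger_gap"])
E
```

```text
pics
top [ 0.36988677 -0.01217705  1.39690217] 498.4495295396357
bottle 0.58 [261. 235.] 156 [0.476 0.048 0.067]
vial 0.59 [171. 231.] 62 [0.481 0.297 0.044]
timer 0.82 [380. 241.] 441 [ 0.469 -0.274  0.017]
carton 0.83 [369. 183.] 1110 [ 0.621 -0.244  0.053]
mat_bottle 0.83 [414. 206.] 371 [ 0.575 -0.385  0.004]
mat_bottle 0.32 [368. 186.] 1112 [ 0.619 -0.246  0.053]
mat_bottle 0.21 [380. 242.] 430 [ 0.469 -0.272  0.017]
mat_vial 0.7 [316. 214.] 170 [ 0.536 -0.095  0.003]
mat_vial 0.62 [333. 242.] 156 [ 0.468 -0.152  0.004]
mat_vial 0.59 [353. 151.] 161 [ 0.728 -0.206  0.004]
mat_timer 0.63 [416. 206.] 364 [ 0.574 -0.385  0.004]
mat_timer 0.62 [217. 238.] 781 [0.475 0.174 0.004]
mat_carton 0.78 [127. 235.] 1398 [0.457 0.426 0.003]
tape 0.74 [418. 259.] 360 [ 0.425 -0.393  0.018]
marker 0.46 [398. 152.] 237 [ 0.715 -0.337  0.011]
side [ 0.582427   -1.23392395  1.07774409] 455.6032055456847
bottle 0.79 [264. 195.] 226 [0.48  0.035 0.047]
vial 0.62 [263. 161.] 58 [0.48  0.294 0.028]
timer 0.61 [254. 269.] 279 [ 0.47  -0.285  0.016]
carton 0.96 [303. 260.] 864 [ 0.624 -0.275  0.052]
carton 0.47 [335. 284.] 156 [ 0.713 -0.332  0.012]
mat_bottle 0.54 [289. 300.] 286 [ 0.576 -0.39   0.004]
mat_vial 0.59 [255. 246.] 92 [ 0.467 -0.155  0.003]
mat_vial 0.53 [336. 254.] 75 [ 0.73  -0.207  0.004]
mat_vial 0.45 [278. 232.] 77 [ 0.54  -0.101  0.004]
mat_timer 0.71 [260. 183.] 239 [0.475 0.174 0.004]
mat_timer 0.52 [253. 248.] 76 [ 0.47  -0.156  0.004]
mat_carton 0.77 [260. 148.] 319 [0.455 0.42  0.004]
tape 0.66 [232. 300.] 415 [ 0.425 -0.409  0.017]
tape 0.15 [260. 180.] 219 [0.477 0.174 0.004]
marker 0.43 [335. 287.] 112 [ 0.718 -0.345  0.012]
[0.20118687 0.59176417 0.22255965] [-4.37893721e-05  8.13000324e-01  5.82263232e-01  1.51372624e-05] 1.1 0.9994217140273745
```

Run:
```python
from h import *
p=arm.get_image("top");save(p,"topz",(90,120,450,300),2.2)
save(p,"matsz",(295,135,375,260),4.5)
p=arm.get_image("side");save(p,"sidez",(200,120,380,330),2.8)
```

```text
(no output)
```

View pics/topz.png

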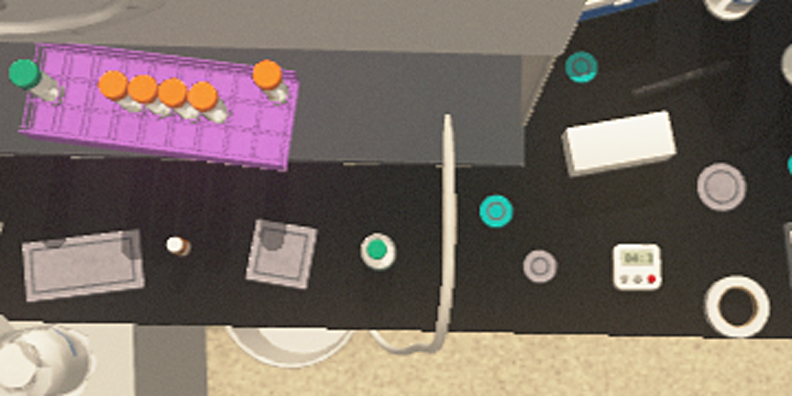

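View pics/matsz.png

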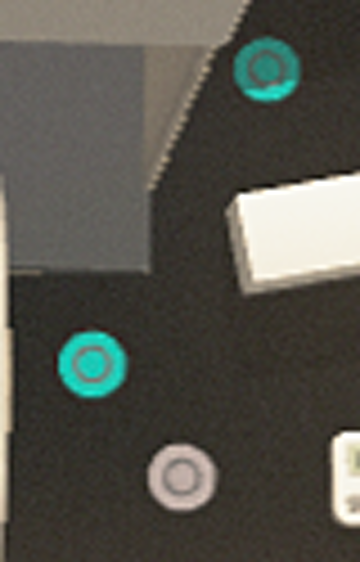

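View pics/sidez.png

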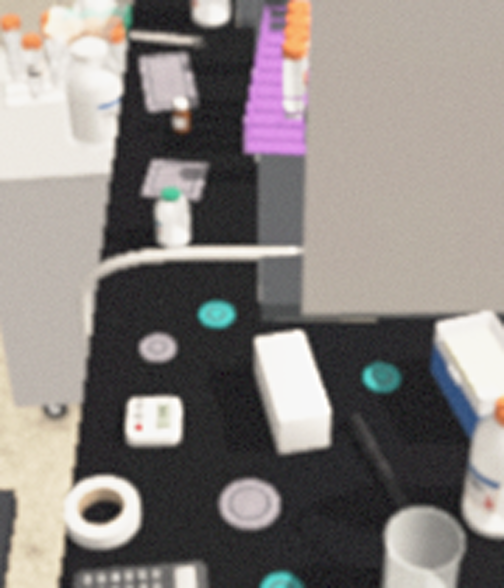

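Run:
```python
from h import *
p=arm.get_image("top");save(p,"topf",None,1.4)
P=cloud(p)
for v in range(165,275,8):
    r=P[v,270:305]; i=r[:,2].argmax(); print(v,270+i,np.round(r[i],3))
print("hood", [np.round(P[v,u],3).tolist() for v,u in[(130,150),(150,120),(160,200),(175,300),(180,300),(180,322),(140,330),(125,340),(150,250),(140,250),(165,220),(190,200),(155,110),(192,215)]])
p=arm.get_image("side");save(p,"sidef",None,1.4)
P=cloud(p)
for u in range(232,315,8):
    r=P[195:250,u]; i=r[:,2].argmax(); print(u,195+i,np.round(r[i],3))
```

```text
165 270 [0.669 0.032 0.052]
173 284 [ 0.647 -0.007  0.053]
181 301 [ 0.626 -0.055  0.055]
189 289 [ 0.37  -0.012  1.397]
197 294 [ 0.581 -0.036  0.055]
205 294 [ 0.558 -0.037  0.061]
213 293 [ 0.537 -0.034  0.057]
221 294 [ 0.515 -0.037  0.058]
229 293 [ 0.493 -0.035  0.057]
237 292 [ 0.472 -0.033  0.057]
245 295 [ 0.45  -0.041  0.056]
253 292 [ 0.429 -0.034  0.046]
261 302 [ 0.37  -0.012  1.397]
269 288 [ 0.387 -0.024  0.023]
hood [[0.606, 0.217, 0.584], [0.702, 0.447, 0.052], [0.678, 0.224, 0.056], [0.644, -0.052, 0.05], [0.63, -0.052, 0.047], [0.632, -0.113, 0.046], [0.605, -0.088, 0.552], [0.606, -0.096, 0.638], [0.711, 0.088, 0.051], [0.606, 0.053, 0.537], [0.657, 0.164, 0.094], [0.587, 0.213, 0.098], [0.666, 0.441, 0.141], [0.583, 0.174, 0.096]]
232 216 [ 0.381 -0.03   0.019]
240 213 [ 0.411 -0.036  0.037]
248 211 [ 0.44  -0.04   0.049]
256 195 [0.464 0.039 0.057]
264 195 [0.493 0.036 0.058]
272 209 [ 0.524 -0.041  0.058]
280 236 [ 0.582 -1.234  1.078]
288 209 [ 0.579 -0.036  0.053]
296 211 [ 0.582 -1.234  1.078]
304 239 [ 0.629 -0.189  0.057]
312 195 [ 0.654 -0.129  0.189]
```

View pics/topf.png

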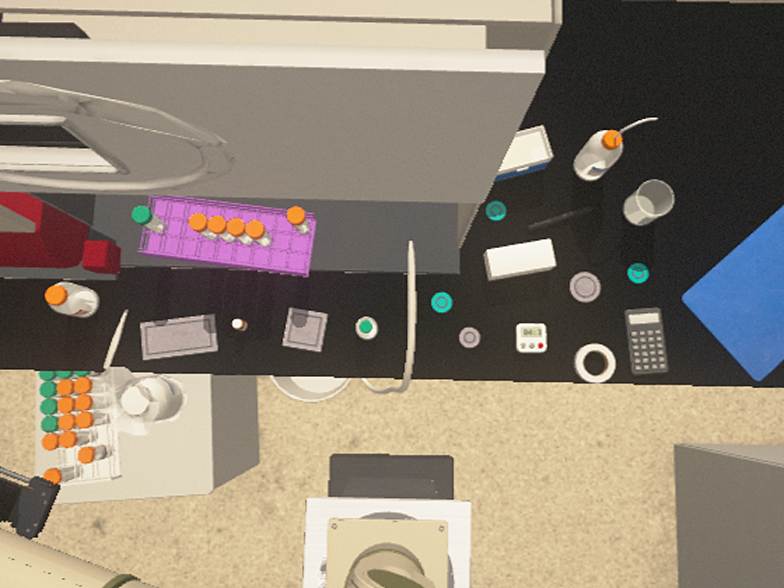

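View pics/sidef.png

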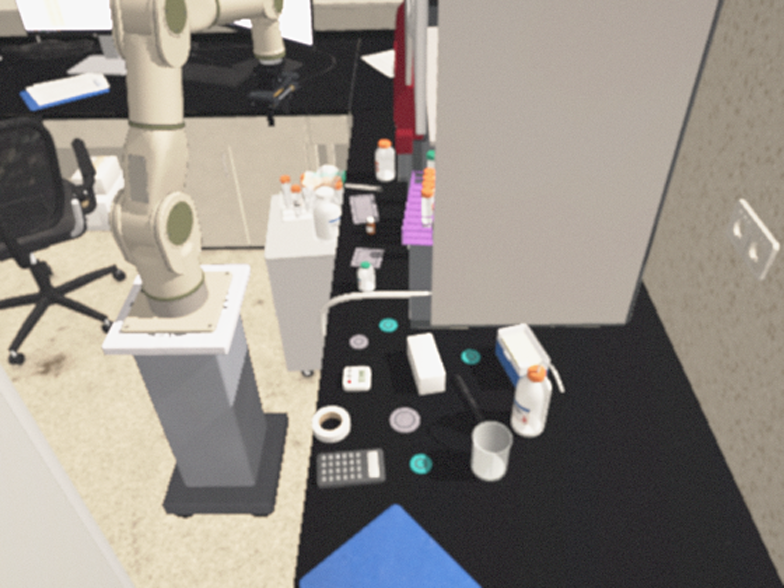

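```bash
cat > meas.py <<'E'
from h import *
from station import arm
H=dict(bottle=.078,vial=.048,timer=.017,carton=.054,mat_bottle=.004,mat_vial=.004,mat_timer=.004,mat_carton=.004,tape=.019,marker=.012)
def measure(labels,cams=("top","side")):
    for n in cams:
        p=arm.get_image(n);P=cloud(p)
        for l in labels:
            h=H[l]
            for d in arm.trace(p,l)[:2]:
                if d["conf"]<.4: continue
                m=d["mask"];q=P[m]
                if not l.startswith("mat"):
                    zt=np.percentile(q[:,2],90); q=q[q[:,2]>zt-.008]
                else: zt=np.median(q[:,2]); q=q[abs(q[:,2]-zt)<.006]
                vv,uu=np.nonzero(m)
                c=q[:,:2].mean(0)
                r=cv2.minAreaRect((q[:,:2]*1000).astype(np.float32))
                print(n,l,round(d["conf"],2),np.round(d["location"]),"zt",round(zt,4),"mean",np.round(c,4),"rect",np.round(r[0],1),np.round(r[1],1),round(r[2],1),len(q))
            for d in arm.tip_of(p,l)[:2]:
                if d["conf"]>.4: 
                    print("   tip",round(d["conf"],2),np.round(d["location"],1),np.round(ray(p,d["location"],0)[:2],4))
E
python3 - <<'E'
from meas import *
measure(list(H))
pt=arm.get_image("top");ps=arm.get_image("side")
A=np.vstack([cloud(p)[p["z_map"]>0] for p in(pt,ps)])
print("heightmap max z cm, x rows .2-.8, y cols .6..-.5")
xs=np.arange(.2,.85,.05);ys=np.arange(.6,-.5,-.05)
print("      "+" ".join("%4d"%round(y*100) for y in ys))
for x in xs[::-1]:
    print("%.2f "%x+" ".join("%4d"%(round(100*np.percentile(s,98)) if len(s:=A[(abs(A[:,0]-x)<.025)&(abs(A[:,1]-y)<.025)][:,2])>3 else -99) for y in ys))
E
```

```text
top bottle 0.73 [259. 236.] zt 0.0795 mean [0.4762 0.0493] rect [432.9  18.2] [137.9  24.2] 35.5 70
   tip 0.66 [259.1 235.9] [0.477  0.0584]
top vial 0.59 [171. 231.] zt 0.0503 mean [0.4809 0.2996] rect [480.8 299.5] [14.4 13. ] 8.6 28
top timer 0.65 [382. 241.] zt 0.0207 mean [ 0.4691 -0.2741] rect [ 438.9 -155.5] [ 62.8 311.8] 14.3 391
   tip 0.68 [379.8 241. ] [ 0.4703 -0.2804]
top carton 0.73 [370. 183.] zt 0.0567 mean [ 0.6214 -0.2452] rect [ 536.3 -139.2] [ 99.8 406.7] 38.9 858
top carton 0.68 [416. 208.] zt 0.0078 mean [ 0.5746 -0.3835] rect [ 484.7 -210.7] [ 60.4 458.2] 27.5 357
   tip 0.72 [367.8 187.2] [ 0.6228 -0.2469]
top mat_bottle 0.87 [417. 208.] zt 0.0039 mean [ 0.5754 -0.3848] rect [ 575.6 -384.2] [60.3 61.3] 89.4 371
   tip 0.86 [413.7 206.1] [ 0.5714 -0.3771]
top mat_vial 0.73 [454. 193.] zt 0.0043 mean [ 0.6068 -0.4939] rect [ 607.2 -493.3] [39.8 39.6] 47.0 159
top mat_vial 0.67 [333. 242.] zt 0.004 mean [ 0.4691 -0.1525] rect [ 470.1 -152.5] [39.6 37. ] 2.2 165
   tip 0.74 [333.3 243.5] [ 0.4604 -0.1499]
   tip 0.5 [314.8 217.6] [ 0.5322 -0.097 ]
top mat_timer 0
[... 3089 characters left out ...]
    1    1
0.45    0    1    1    1    1    1    3    0    1    1    1    8    1    6    0    1    1    2    2    2    2    2
0.40    1    8    8    1    1    0    1    0    0    1    0    1    1    4    1    0    1    1    1    2    2    2
0.35   -2    8    7    7  -14  -56  -55  -55  -55  -55  -70  -50    0    1  -75  -75  -75  -75  -75  -75  -75  -75
0.30   -2    8    8    8  -14  -75  -75  -56  -56  -75  -75  -75  -75  -75  -75  -75  -75  -75  -75  -75  -75  -75
0.25   56   58   59    7  -14  -75  -75  -75  -75  -75  -75  -75  -75  -75  -75  -75  -75  -75  -75  -75  -75  -75
0.20   35   53   58   60   65   66   66  -75  -75  -75  -75  -75  -75  -75  -75  -75  -75  -75  -75  -75  -75  -75
```

```bash
sed -i 's/m=d\["mask"\];q=P\[m\]/m=d["mask"]\&(p["z_map"]>0);q=P[m];q=q[q[:,2]<.15]/' meas.py
python3 - <<'E'
from meas import *
measure(["bottle","vial","timer","carton","marker"])
# cap fine: top cloud
p=arm.get_image("top");P=cloud(p)[p["z_map"]>0]
for c,lo,hi in(((.476,.05),.066,.09),((.481,.2995),.04,.06),((.469,-.274),.012,.03),((.621,-.245),.046,.062)):
    r=.1 if hi==.062 else .05
    q=P[(np.hypot(P[:,0]-c[0],P[:,1]-c[1])<r)&(P[:,2]>lo)&(P[:,2]<hi)]
    R=cv2.minAreaRect((q[:,:2]*1000).astype(np.float32))
    print(c,len(q),np.round(q.mean(0),4),np.round((q.min(0)+q.max(0))/2,4),R)
E
```

```text
top bottle 0.64 [262. 236.] zt 0.0796 mean [0.4794 0.0512] rect [478.8  51.2] [24.  21.6] 89.9 68
   tip 0.6 [260.9 235.7] [0.4777 0.0534]
   tip 0.55 [172.8 232.2] [0.482  0.3004]
   tip 0.42 [174.6 231.9] [0.483  0.2954]
top timer 0.93 [378. 241.] zt 0.0207 mean [ 0.4692 -0.2746] rect [ 469.3 -274.4] [55.9 58.8] 0.8 399
   tip 0.66 [378.9 243.6] [ 0.463  -0.2778]
top carton 0.58 [370. 186.] zt 0.0564 mean [ 0.6231 -0.2475] rect [ 623.1 -248.1] [ 56.3 127.4] 11.8 899
   tip 0.56 [368.5 187.8] [ 0.6211 -0.2489]
top marker 0.78 [398. 152.] zt 0.0159 mean [ 0.7148 -0.3346] rect [ 714.6 -333.8] [ 13.4 133.9] 19.5 182
   tip 0.68 [395.6 151. ] [ 0.7305 -0.3272]
side bottle 0.8 [263. 195.] zt 0.0755 mean [0.4805 0.0436] rect [481.6  45.2] [23.9 20.2] 56.1 34
   tip 0.64 [254.3 246.3] [ 0.4654 -0.1627]
   tip 0.53 [263.6 202.4] [0.4882 0.0654]
   tip 0.48 [265.9 168.2] [0.4897 0.2835]
side timer 0.79 [256. 270.] zt 0.0194 mean [ 0.4727 -0.2811] rect [ 472.8 -278.9] [53.4 58.8] 2.9 240
   tip 0.58 [254.7 270.1] [ 0.4721 -0.2679]
side carton 0.85 [304. 262.] zt 0.0555 mean [ 0.6233 -0.256 ] 
[... 211 characters left out ...]
 286.6] [ 0.7231 -0.3369]
(0.476, 0.05) 82 [0.4794 0.0511 0.0763] [0.4796 0.0517 0.0763] ((478.7137451171875, 52.68292999267578), (28.10714340209961, 25.257877349853516), 77.12998962402344)
(0.481, 0.2995) 39 [0.4816 0.3008 0.0466] [0.4814 0.3003 0.0463] ((482.148681640625, 301.2745056152344), (18.756364822387695, 14.716651916503906), 38.78863525390625)
(0.469, -0.274) 409 [ 0.4696 -0.2742  0.0171] [ 0.4692 -0.2742  0.0185] ((469.158935546875, -274.2203674316406), (56.0031852722168, 58.8135986328125), 0.6718994379043579)
(0.621, -0.245) 933 [ 0.623  -0.2474  0.0533] [ 0.6238 -0.2482  0.0536] ((623.60791015625, -248.10037231445312), (55.903648376464844, 128.7334747314453), 11.079548835754395)
```

```bash
cat > d.py <<'E'
import sys
from h import *
from scipy.spatial.transform import Rotation as R
def go(pts):
    s=arm.observe();q=s["eef_rot"];T=R.from_quat([q[1],q[2],q[3],q[0]]).as_matrix()
    yaw=np.degrees(np.arctan2(T[1,0],T[0,0]))
    print("t",round(s["time"],2),"pos",np.round(s["tool_pos"],4),"yaw",round(yaw,2),"tilt",round(np.degrees(np.arccos(-T[2,2])),2),"gap",round(s["finger_gap"]*87,1),"F",np.round(s["force"],1))
    for x,y,z,a in pts:
        dl=T.T@(np.array([x,y,z])-s["tool_pos"])/.5
        dy=(a-yaw+90)%180-90
        print("->",(x,y,z,a)," ".join("%.4f"%v for v in dl),"%.4f"%(-np.radians(dy)/2), "mm",np.linalg.norm(dl)*500)
go([tuple(map(float,a.split(","))) for a in sys.argv[1:]])
E
python3 d.py .4815,.3005,.15,90 .4815,.3005,.1,90
```

```text
t 4.65 pos [0.2012 0.5917 0.2226] yaw 71.22 tilt 0.0 gap 87.1 F [-0.4  0.  -0.4]
-> (0.4815, 0.3005, 0.15, 90.0) -0.3710 0.7182 0.1451 -0.1639 mm 410.66058217813276
-> (0.4815, 0.3005, 0.1, 90.0) -0.3710 0.7182 0.2451 -0.1639 mm 422.372511149102
```

```bash
python3 -m jog '-0.371 0.718 0 -0.164;-0.371 0.718 0 -0.164;-0.371 0.718 0 -0.164;-0.371 0.718 0 -0.164;-0.371 0.718 0 -0.164;-0.371 0.718 0 -0.164;-0.371 0.718 0 -0.164;-0.371 0.718 0 -0.164;-0.371 0.718 0.14 -0.164;-0.371 0.718 0.14 -0.164;-0.371 0.718 0.14 -0.164;-0.371 0.718 0.24 -0.164' 50; python3 d.py .4815,.3005,.008,90
```

```text
time: 5.65
tool_pos: [0.4865, 0.2983, 0.1142]
eef_rot: [0.001, 0.709, 0.705, 0.004]
force: [1.9, 0.9, 0.0]
finger_gap: 0.576
t 5.65 pos [0.4865 0.2983 0.1142] yaw 89.68 tilt 0.44 gap 50.1 F [1.9 0.9 0. ]
-> (0.4815, 0.3005, 0.008, 90.0) 0.0037 -0.0116 0.2123 -0.0028 mm 106.32457643641017
```

```bash
python3 -m jog '0 0 0 0;0 0 0 0;0 0 0 0'; python3 d.py .4815,.3005,.008,90
python3 - <<'E'
from h import *
p=arm.get_image("side");save(p,"v1",(210,100,330,190),5)
E
```

```text
time: 5.9
tool_pos: [0.4816, 0.3016, 0.1126]
eef_rot: [-0.0, 0.707, 0.708, 0.001]
force: [0.3, -0.3, 1.0]
finger_gap: 0.575
t 5.9 pos [0.4816 0.3016 0.1126] yaw 90.07 tilt 0.08 gap 50.1 F [ 0.3 -0.3  1. ]
-> (0.4815, 0.3005, 0.008, 90.0) -0.0024 -0.0003 0.2091 0.0006 mm 104.56172011978046
```

View pics/v1.png

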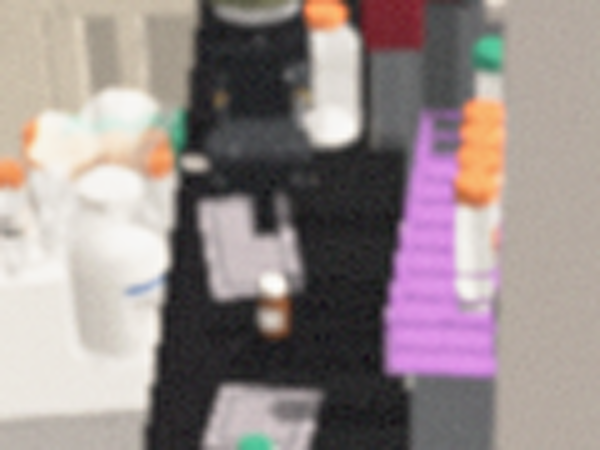

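The vial stands at about (264,161), with the gripper's dark fingers above and behind it and nothing in the way; I descend on it.

```bash
python3 -m jog '-0.002 0 0.07 0;-0.002 0 0.14 0;-0.002 0 0.18 0;-0.002 0 0.205 0;-0.002 0 0.205 0;-0.002 0 0.205 0'; python3 -m jog '0 0 0 0;0 0 0 0;0 0 0 0;0 0 0 0;0 0 0 0;0 0 0 0' 5;  python3 d.py .4815,.3005,.15,90
```

```text
time: 6.45
tool_pos: [0.4821, 0.3005, 0.0099]
eef_rot: [0.0, 0.707, 0.707, 0.001]
force: [0.2, 0.1, 0.1]
finger_gap: 0.576
time: 6.95
tool_pos: [0.4816, 0.2998, 0.0088]
eef_rot: [-0.0, 0.707, 0.707, 0.0]
force: [-1.8, -0.3, 3.3]
finger_gap: 0.245
t 6.95 pos [0.4816 0.2998 0.0088] yaw 90.02 tilt 0.04 gap 21.3 F [-1.8 -0.3  3.3]
-> (0.4815, 0.3005, 0.15, 90.0) 0.0016 -0.0000 -0.2824 0.0001 mm 141.1856844598304
```

```bash
python3 -m jog '0 0 -0.08 0;0 0 -0.16 0;0 0 -0.24 0;-0.05 0 -0.28 0;-0.9 -0.024 -0.28 0;-0.9 -0.024 -0.28 0;-0.9 -0.024 -0.28 0;-0.9 -0.024 -0.28 0;-0.9 -0.024 -0.28 0;-0.9 -0.024 -0.28 0;-0.9 -0.024 -0.28 0;-0.9 -0.024 -0.28 0'; python3 d.py .4695,-.1525,.07,90;python3 -m jog '0 0 0 0'
```

```text
time: 7.95
tool_pos: [0.4715, -0.0606, 0.1486]
eef_rot: [0.0, 0.707, 0.707, 0.0]
force: [1.6, -0.1, -0.5]
finger_gap: 0.246
t 7.95 pos [ 0.4715 -0.0606  0.1486] yaw 90.01 tilt 0.04 gap 21.4 F [ 1.6 -0.1 -0.5]
-> (0.4695, -0.1525, 0.07, 90.0) -0.1838 -0.0041 0.1571 0.0001 mm 120.9294277140514
time: 8.03
tool_pos: [0.4711, -0.0671, 0.1488]
eef_rot: [0.001, 0.711, 0.704, -0.0]
force: [0.0, -0.6, -0.6]
finger_gap: 0.242
```

```bash
python3 d.py .4695,-.1525,.07,90
```

```text
t 8.03 pos [ 0.4711 -0.0671  0.1488] yaw 89.45 tilt 0.12 gap 21.1 F [ 0.  -0.6 -0.6]
-> (0.4695, -0.1525, 0.07, 90.0) -0.1704 -0.0016 0.1579 -0.0048 mm 116.16845933289001
```

```bash
python3 -m jog '-0.06 -0.002 0 0;-0.12 -0.002 0 0;-0.17 -0.002 0.05 0;-0.17 -0.002 0.12 0;-0.17 -0.002 0.158 0;-0.17 -0.002 0.158 0;-0.17 -0.002 0.158 0;-0.17 -0.002 0.158 0'; python3 d.py .4695,-.1525,.0135,90
python3 - <<'E'
from meas import *
measure(["vial"]);
p=arm.get_image("side");save(p,"v2",(210,190,310,280),6)
E
```

```text
time: 8.7
tool_pos: [0.4719, -0.1436, 0.0707]
eef_rot: [0.001, 0.707, 0.707, 0.0]
force: [0.0, -0.4, -0.3]
finger_gap: 0.243
t 8.7 pos [ 0.4719 -0.1436  0.0707] yaw 90.03 tilt 0.09 gap 21.1 F [ 0.  -0.4 -0.3]
-> (0.4695, -0.1525, 0.0135, 90.0) -0.0178 -0.0050 0.1144 0.0003 mm 57.92833627737884
   tip 0.5 [257.  245.3] [ 0.4742 -0.1582]
```

View pics/v2.png

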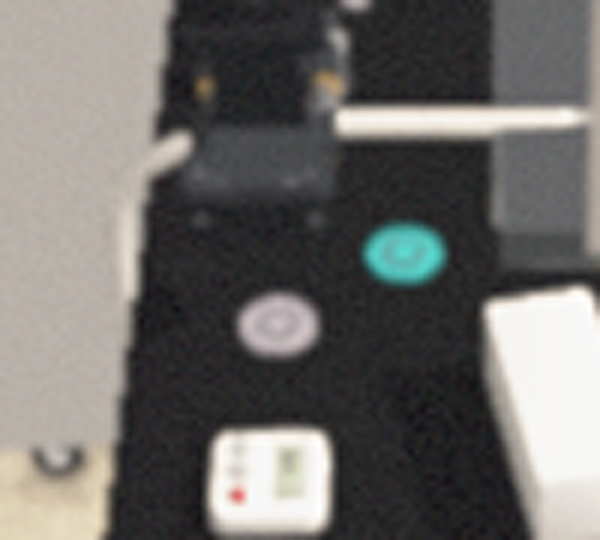

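```bash
python3 -m jog '-0.018 -0.004 0.04 0;-0.018 -0.004 0.08 0;-0.018 -0.004 0.1 0;-0.018 -0.004 0.1 0;-0.018 -0.004 0.1 0'; python3 d.py .4695,-.1525,.0135,90
```

```text
time: 9.47
tool_pos: [0.4689, -0.1525, 0.0194]
eef_rot: [-0.0, 0.707, 0.707, -0.0]
force: [-0.3, -0.4, 0.3]
finger_gap: 0.239
t 9.47 pos [ 0.4689 -0.1525  0.0194] yaw 90.02 tilt 0.06 gap 20.8 F [-0.3 -0.4  0.3]
-> (0.4695, -0.1525, 0.0135, 90.0) 0.0000 0.0012 0.0118 0.0002 mm 5.945341587889788
```

```bash
python3 -m jog '0 0.001 0.008 0;0 0.001 0.013 0;0 0.001 0.013 0;0 0.001 0.013 0'; python3 d.py .4695,-.1525,.0135,90;  python3 -m jog '0 0 0 0;0 0 0 0;0 0 0 0;0 0 0 0' 45; python3 -m jog '0 0 -0.04 0;0 0 -0.12 0;0 0 -0.2 0;0 0 -0.28 0;0.1 0 -0.28 0;0.15 0 -0.28 0'; python3 d.py .480,.050,.15,0
```

```text
time: 9.8
tool_pos: [0.4698, -0.1526, 0.0131]
eef_rot: [0.0, 0.707, 0.707, 0.0]
force: [1.0, 0.4, -0.3]
finger_gap: 0.242
t 9.8 pos [ 0.4698 -0.1526  0.0131] yaw 90.02 tilt 0.02 gap 21.0 F [ 1.   0.4 -0.3]
-> (0.4695, -0.1525, 0.0135, 90.0) 0.0002 -0.0005 -0.0007 0.0001 mm 0.46175609222471414
time: 10.13
tool_pos: [0.4696, -0.1526, 0.013]
eef_rot: [0.0, 0.707, 0.707, 0.0]
force: [0.4, 0.2, 0.2]
finger_gap: 0.458
time: 10.63
tool_pos: [0.471, -0.0774, 0.1556]
eef_rot: [0.002, 0.708, 0.706, 0.002]
force: [0.7, 1.2, -0.0]
finger_gap: 0.523
t 10.63 pos [ 0.471  -0.0774  0.1556] yaw 89.82 tilt 0.32 gap 45.5 F [ 0.7  1.2 -0. ]
-> (0.48, 0.05, 0.15, 0.0) 0.2548 0.0172 0.0115 0.7838 mm 127.81562702777138
```

```bash
python3 - <<'E'
from meas import *
measure(["vial"]);
p=arm.get_image("side");save(p,"v3",(210,190,310,280),6)
E
python3 -m jog '0.07 0.006 0 0;0.14 0.01 0 0;0.21 0.014 0 0;0.255 0.017 0 0;0.255 0.017 0 0;0.255 0.017 0 0' 62; python3 d.py .480,.050,.02,90
```

```text
side vial 0.5 [255. 240.] zt 0.0515 mean [ 0.4708 -0.1599] rect [ 471.4 -159.7] [12.3 12.8] 66.8 18
time: 11.48
tool_pos: [0.4781, 0.0499, 0.1526]
eef_rot: [-0.0, 0.707, 0.708, -0.0]
force: [-0.9, -1.0, 0.7]
finger_gap: 0.709
t 11.48 pos [0.4781 0.0499 0.1526] yaw 90.07 tilt 0.04 gap 61.7 F [-0.9 -1.   0.7]
-> (0.48, 0.05, 0.02, 90.0) 0.0003 0.0040 0.2651 0.0006 mm 132.58955380429404
```

View pics/v3.png

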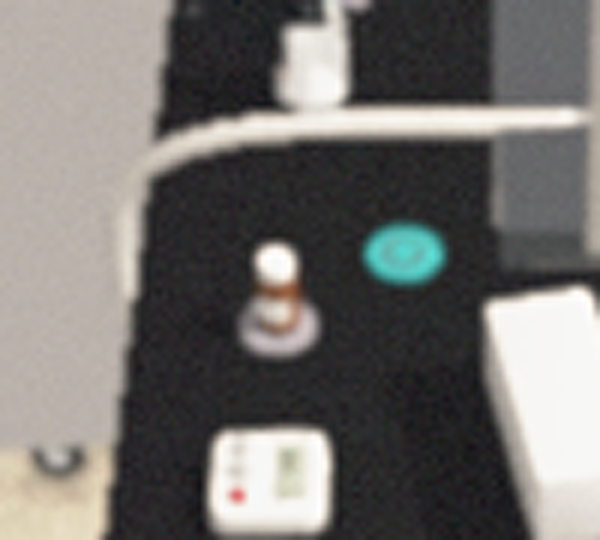

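The vial stands upright, centred on its grey mat (around (256,243) in the side view). Now down on the bottle.

```bash
python3 -m jog '0 0.003 0.07 0;0 0.003 0.14 0;0 0.003 0.2 0;0 0.003 0.24 0;0 0.003 0.262 0;0 0.003 0.262 0;0 0.003 0.262 0'; python3 d.py .480,.050,.02,90;python3 -m jog '0 0 0 0;0 0 0 0;0 0 0 0;0 0 0 0;0 0 0 0' 25; python3 d.py .48,-.386,.16,90
```

```text
time: 12.07
tool_pos: [0.4799, 0.0487, 0.0223]
eef_rot: [0.0, 0.708, 0.707, -0.0]
force: [0.6, -0.0, 0.3]
finger_gap: 0.71
t 12.07 pos [0.4799 0.0487 0.0223] yaw 89.91 tilt 0.03 gap 61.8 F [ 0.6 -0.   0.3]
-> (0.48, 0.05, 0.02, 90.0) 0.0025 0.0002 0.0046 -0.0007 mm 2.6431682476073806
time: 12.48
tool_pos: [0.4801, 0.0501, 0.0226]
eef_rot: [0.0, 0.707, 0.707, 0.001]
force: [-0.7, 0.8, 5.7]
finger_gap: 0.462
t 12.48 pos [0.4801 0.0501 0.0226] yaw 90.02 tilt 0.08 gap 40.2 F [-0.7  0.8  5.7]
-> (0.48, -0.386, 0.16, 90.0) -0.8721 -0.0001 -0.2753 0.0002 mm 457.25087859004316
```

```bash
python3 -m jog '0 0 -0.07 0;0 0 -0.14 0;0 0 -0.21 0;0 0 -0.27 0;-0.08 0 -0.27 0;-0.16 0 -0.27 0;-0.24 0 -0.27 0;-0.32 0 -0.27 0;-0.4 0 -0.27 0;-0.48 0 -0.27 0;-0.56 0 -0.27 0;-0.62 0 -0.27 0'; python3 -m jog '0 0 0 0';python3 d.py .5756,-.386,.16,90
```

```text
time: 13.48
tool_pos: [0.4787, -0.2636, 0.1572]
eef_rot: [0.0, 0.708, 0.707, -0.0]
force: [0.4, -0.0, -0.6]
finger_gap: 0.465
time: 13.57
tool_pos: [0.4777, -0.2671, 0.1572]
eef_rot: [0.001, 0.71, 0.704, -0.001]
force: [-0.8, -0.1, -0.2]
finger_gap: 0.467
t 13.57 pos [ 0.4777 -0.2671  0.1572] yaw 89.57 tilt 0.19 gap 40.6 F [-0.8 -0.1 -0.2]
-> (0.5756, -0.386, 0.16, 90.0) -0.2364 0.1976 -0.0048 -0.0037 mm 154.05396680451074
```

```bash
python3 -m jog '-0.06 0.05 0 0;-0.12 0.1 0 0;-0.18 0.15 0 0;-0.236 0.198 0 0;-0.236 0.198 0.06 0;-0.236 0.198 0.12 0;-0.236 0.198 0.16 0;-0.236 0.198 0.18 0;-0.236 0.198 0.18 0;-0.236 0.198 0.18 0'; python3 d.py .5756,-.386,.028,90
```

```text
time: 14.4
tool_pos: [0.5788, -0.378, 0.0675]
eef_rot: [0.0, 0.707, 0.707, 0.0]
force: [-0.4, -0.1, -0.2]
finger_gap: 0.466
t 14.4 pos [ 0.5788 -0.378   0.0675] yaw 90.03 tilt 0.01 gap 40.5 F [-0.4 -0.1 -0.2]
-> (0.5756, -0.386, 0.028, 90.0) -0.0159 -0.0065 0.0789 0.0002 mm 40.376144893520625
```

```bash
python3 -m jog '-0.016 -0.006 0.02 0;-0.016 -0.006 0.05 0;-0.016 -0.006 0.07 0;-0.016 -0.006 0.07 0;-0.016 -0.006 0.07 0'; python3 d.py .5756,-.386,.0265,90
```

```text
time: 14.82
tool_pos: [0.5751, -0.3856, 0.0308]
eef_rot: [-0.001, 0.707, 0.707, -0.0]
force: [0.2, 0.2, -0.4]
finger_gap: 0.467
t 14.82 pos [ 0.5751 -0.3856  0.0308] yaw 90.01 tilt 0.1 gap 40.7 F [ 0.2  0.2 -0.4]
-> (0.5756, -0.386, 0.0265, 90.0) -0.0008 0.0009 0.0086 0.0001 mm 4.362871836509225
```

```bash
python3 -m jog '-0.001 0.001 0.005 0;-0.001 0.001 0.009 0;-0.001 0.001 0.009 0;-0.001 0.001 0.009 0'; python3 -m jog '0 0 0 0;0 0 0 0;0 0 0 0;0 0 0 0;0 0 -0.04 0;0 0 -0.1 0;0 0 -0.16 0;0 0 -0.24 0;0 -0.08 -0.26 0;0 -0.14 -0.26 0;0 -0.14 -0.26 0;0 -0.14 -0.26 0' 60; python3 d.py .47,-.275,.1,91
python3 - <<'E'
from meas import *
measure(["bottle","timer"]);
p=arm.get_image("side");save(p,"b3",(200,230,340,330),5)
E
```

```text
time: 15.15
tool_pos: [0.5762, -0.3866, 0.0275]
eef_rot: [0.0, 0.707, 0.707, 0.0]
force: [0.6, -0.3, -0.6]
finger_gap: 0.462
time: 16.15
tool_pos: [0.5046, -0.3873, 0.1582]
eef_rot: [0.0, 0.708, 0.706, 0.001]
force: [0.2, -0.5, -0.8]
finger_gap: 0.692
t 16.15 pos [ 0.5046 -0.3873  0.1582] yaw 89.87 tilt 0.07 gap 60.2 F [ 0.2 -0.5 -0.8]
-> (0.47, -0.275, 0.1, 91.0) 0.2245 -0.0698 0.1163 -0.0099 mm 131.1362116132704
top bottle 0.58 [420. 203.] zt 0.0834 mean [ 0.5766 -0.3862] rect [ 578.3 -386.5] [20.4 23.3] 0.5 60
top bottle 0.53 [331. 245.] zt 0.0064 mean [ 0.4644 -0.1494] rect [ 466.4 -150.3] [39.4 29.6] 42.4 82
   tip 0.53 [415.6 206.7] [ 0.5698 -0.3825]
top timer 0.62 [378. 241.] zt 0.0205 mean [ 0.4693 -0.274 ] rect [ 469.3 -273.9] [55.8 58. ] 1.4 360
   tip 0.72 [380.3 242.1] [ 0.4673 -0.2817]
   tip 0.67 [333.6 240.2] [ 0.4697 -0.1507]
side bottle 0.51 [289. 292.] zt 0.0802 mean [ 0.577  -0.3921] rect [ 577.  -390.4] [21.6 22.7] 89.0 58
   tip 0.85 [290.5 294.6] [ 0.5838 -0.3661]
   tip 0.7 [253.9 272.1] [ 0.47   -0.2762]
side timer 0.56 [290. 290.] zt 0.0803 mean [ 0.577  -0.3921] rect [ 577.  -390.4] [21.6 22.7] 89.0 58
side timer 0.43 [250. 273.] zt 0.0181 mean [ 0.4664 -0.2997] rect [ 470.3 -299.6] [22.5 53.6] 84.7 78
   tip 0.6 [254.7 270.8] [ 0.4722 -0.2709]
```

View pics/b3.png

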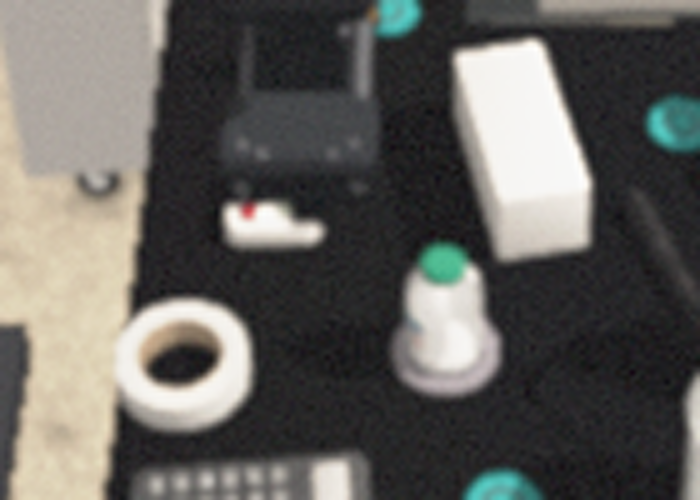

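The bottle stands upright and centred on the larger grey mat (near (288,296)); the turquoise mats are untouched. Next the timer.

```bash
python3 -m jog '0.06 -0.07 0 -0.01;0.13 -0.07 0 -0.01;0.19 -0.07 0 -0.01;0.224 -0.07 0.05 -0.01;0.224 -0.07 0.116 -0.01;0.224 -0.07 0.16 -0.01;0.224 -0.07 0.2 -0.01;0.224 -0.07 0.2 -0.01;0.224 -0.07 0.2 -0.01' 74; python3 d.py .47,-.275,.004,91
```

```text
time: 17.45
tool_pos: [0.4706, -0.2747, 0.0571]
eef_rot: [-0.001, 0.7, 0.714, -0.001]
force: [0.0, 0.7, 0.7]
finger_gap: 0.853
t 17.45 pos [ 0.4706 -0.2747  0.0571] yaw 91.14 tilt 0.1 gap 74.2 F [0.  0.7 0.7]
-> (0.47, -0.275, 0.004, 91.0) -0.0006 -0.0009 0.1063 0.0012 mm 53.14317295132717
```

```bash
python3 -m jog '0 -0.001 0.04 0;0 -0.001 0.075 0;0 -0.001 0.095 0;0 -0.001 0.105 0;0 -0.001 0.105 0;0 -0.001 0.105 0'; python3 d.py .47,-.275,.004,91;python3 -m jog '0 0 0 0;0 0 0 0;0 0 0 0;0 0 0 0;0 0 0 0' 45; python3 d.py .477,.1745,.13,80.5
```

```text
time: 17.95
tool_pos: [0.4711, -0.2751, 0.0058]
eef_rot: [0.0, 0.7, 0.714, 0.0]
force: [0.3, -0.5, 0.9]
finger_gap: 0.854
t 17.95 pos [ 0.4711 -0.2751  0.0058] yaw 91.15 tilt 0.06 gap 74.3 F [ 0.3 -0.5  0.9]
-> (0.47, -0.275, 0.004, 91.0) 0.0002 -0.0023 0.0035 0.0013 mm 2.100640977796383
time: 18.37
tool_pos: [0.4709, -0.2748, 0.0054]
eef_rot: [0.0, 0.7, 0.714, 0.0]
force: [-0.8, 0.2, 5.5]
finger_gap: 0.666
t 18.37 pos [ 0.4709 -0.2748  0.0054] yaw 91.16 tilt 0.04 gap 57.9 F [-0.8  0.2  5.5]
-> (0.477, 0.1745, 0.13, 80.5) 0.8981 0.0305 -0.2493 0.0930 mm 466.28184080528933
```

```bash
python3 -m jog '0 0 -0.06 0;0 0 -0.13 0;0 0 -0.2 0;0 0 -0.25 0;0.07 0 -0.25 0.03;0.15 0 -0.25 0.06;0.23 0 -0.25 0.093;0.31 0 -0.25 0.093;0.39 0.01 -0.25 0.093;0.47 0.01 -0.25 0.093;0.55 0.01 -0.25 0.093;0.63 0.02 -0.25 0.093';python3 -m jog '0 0 0 0';python3 d.py .477,.1745,.09,80.5
```

```text
time: 19.37
tool_pos: [0.4732, 0.0422, 0.13]
eef_rot: [-0.0, 0.763, 0.646, 0.0]
force: [0.9, -0.3, -0.0]
finger_gap: 0.663
time: 19.45
tool_pos: [0.4741, 0.0488, 0.1299]
eef_rot: [-0.001, 0.76, 0.65, 0.001]
force: [0.1, 0.4, 0.3]
finger_gap: 0.66
t 19.45 pos [0.4741 0.0488 0.1299] yaw 81.05 tilt 0.15 gap 57.4 F [0.1 0.4 0.3]
-> (0.477, 0.1745, 0.09, 80.5) 0.2491 -0.0333 0.0804 0.0048 mm 131.94700521903667
```

```bash
python3 -m jog '0.07 -0.01 0 0;0.14 -0.02 0 0;0.2 -0.03 0 0;0.235 -0.033 0 0;0.235 -0.033 0.06 0;0.235 -0.033 0.12 0;0.235 -0.033 0.16 0;0.235 -0.033 0.18 0;0.235 -0.033 0.18 0;0.235 -0.033 0.18 0'; python3 d.py .477,.1745,.0095,80.5
```

```text
time: 20.28
tool_pos: [0.4776, 0.1588, 0.0403]
eef_rot: [0.0, 0.763, 0.646, -0.0]
force: [-0.2, -0.9, -0.6]
finger_gap: 0.662
t 20.28 pos [0.4776 0.1588 0.0403] yaw 80.48 tilt 0.01 gap 57.6 F [-0.2 -0.9 -0.6]
-> (0.477, 0.1745, 0.0095, 80.5) 0.0307 -0.0063 0.0616 -0.0002 mm 34.541901825151925
```

```bash
python3 -m jog '0.02 -0.006 0 0;0.031 -0.006 0.02 0;0.031 -0.006 0.04 0;0.031 -0.006 0.05 0;0.031 -0.006 0.05 0;0.031 -0.006 0.05 0'; python3 d.py .477,.1745,.0095,80.5
```

```text
time: 20.78
tool_pos: [0.4766, 0.1744, 0.0144]
eef_rot: [-0.0, 0.763, 0.646, -0.001]
force: [0.4, 0.1, -0.2]
finger_gap: 0.667
t 20.78 pos [0.4766 0.1744 0.0144] yaw 80.49 tilt 0.07 gap 58.1 F [ 0.4  0.1 -0.2]
-> (0.477, 0.1745, 0.0095, 80.5) 0.0003 0.0008 0.0098 -0.0001 mm 4.9068512324264715
```

```bash
python3 -m jog '0 0.001 0.005 0;0 0.001 0.01 0;0 0.001 0.01 0;0 0.001 0.01 0'; python3 -m jog '0 0 0 0;0 0 0 0;0 0 0 0;0 0 0 0;0 0 -0.04 0;0 0 -0.1 0;0 0 -0.17 0;0 0 -0.24 0;-0.08 0 -0.28 0;-0.16 0 -0.28 0;-0.24 0 -0.28 0;-0.24 0 -0.28 0' 72; python3 d.py .5,-.249,.16,11.5
python3 - <<'E'
from meas import *
measure(["timer","mat_timer","carton"]);
p=arm.get_image("top");save(p,"t3",(180,200,300,280),6)
E
```

```text
time: 21.12
tool_pos: [0.4774, 0.1747, 0.0098]
eef_rot: [-0.0, 0.763, 0.646, -0.0]
force: [-0.1, 0.0, -1.7]
finger_gap: 0.661
time: 22.12
tool_pos: [0.4569, 0.0489, 0.1505]
eef_rot: [0.0, 0.766, 0.643, 0.0]
force: [-0.3, 0.2, -0.6]
finger_gap: 0.824
t 22.12 pos [0.4569 0.0489 0.1505] yaw 80.01 tilt 0.05 gap 71.7 F [-0.3  0.2 -0.6]
-> (0.5, -0.249, 0.16, 11.5) -0.5718 0.1883 -0.0186 0.5979 mm 301.12432670318236
top timer 0.59 [213. 237.] zt 0.024 mean [0.4794 0.1903] rect [479.4 190.1] [26.1 57.7] 83.7 167
   tip 0.53 [219.6 240.4] [0.462  0.1685]
top mat_timer 0.71 [206. 239.] zt 0.0033 mean [0.4753 0.1987] rect [478.1 189.4] [82.  56.8] 1.4 168
   tip 0.7 [220.4 235.8] [0.4749 0.1668]
top carton 0.89 [370. 184.] zt 0.0569 mean [ 0.6232 -0.2481] rect [ 623.4 -248.1] [ 55.6 128.9] 11.5 867
   tip 0.64 [369.1 188.1] [ 0.6203 -0.2506]
   tip 0.49 [219.4 235.8] [0.4748 0.1696]
side timer 0.6 [261. 182.] zt 0.0237 mean [0.4781 0.1676] rect [476.4 169. ] [59.  55.1] 76.0 126
   tip 0.68 [236.1 303.1] [ 0.424 -0.396]
   tip 0.6 [259.8 182.1] [0.4688 0.1902]
side mat_timer 0.59 [266. 188.] zt 0.0046 mean [0.4956 0.1539] rect [486.8 152.1] [88. 52.] 28.9 40
   tip 0.67 [260.3 183.7] [0.4712 0.1798]
side carton 0.69 [301. 260.] zt 0.056 mean [ 0.6242 -0.2565] rect [ 624.7 -252.6] [ 55.5 131.3] 11.6 548
   tip 0.74 [302.6 263.8] [ 0.6235 -0.243 ]
```

View pics/t3.png

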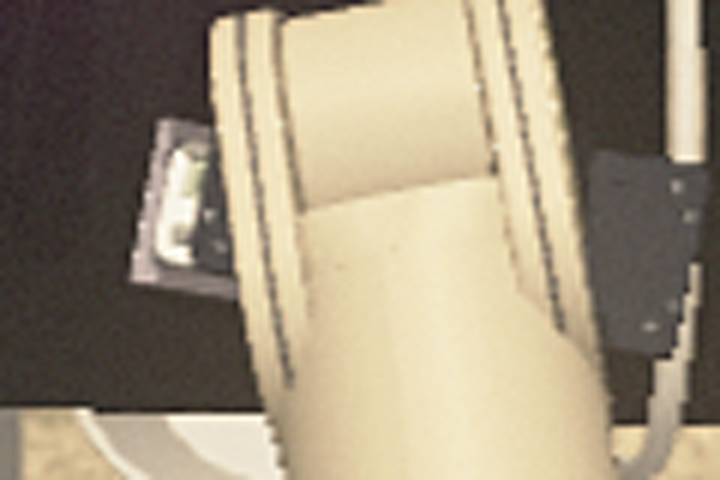

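The arm hides half of the timer, but its left edge sits inside the mat's rim at about (205,235). I'll check it again once the arm is clear, and move on to the carton.

```bash
python3 -m jog '-0.06 0.02 -0.02 0.06;-0.12 0.04 -0.02 0.12;-0.19 0.06 -0.02 0.18;-0.25 0.08 -0.02 0.24;-0.31 0.1 -0.02 0.3;-0.37 0.12 -0.02 0.36;-0.43 0.14 -0.02 0.42;-0.49 0.16 -0.02 0.48;-0.55 0.18 -0.02 0.54;-0.57 0.188 -0.02 0.598;-0.57 0.188 -0.02 0.598;-0.57 0.188 -0.02 0.598' 70; python3 -m jog '0 0 0 0;0 0 0 0';python3 d.py .623,-.249,.16,11.5 .623,-.249,.1,11.5
```

```text
time: 23.87
tool_pos: [0.5031, -0.2403, 0.1595]
eef_rot: [0.0, 0.994, 0.105, -0.0]
force: [-0.6, 0.4, -0.5]
finger_gap: 0.805
time: 24.03
tool_pos: [0.5035, -0.2387, 0.1598]
eef_rot: [-0.0, 0.994, 0.106, 0.0]
force: [0.5, 0.3, 0.3]
finger_gap: 0.802
t 24.03 pos [ 0.5035 -0.2387  0.1598] yaw 12.21 tilt 0.05 gap 69.8 F [0.5 0.3 0.3]
-> (0.623, -0.249, 0.16, 11.5) 0.2292 0.0707 -0.0005 0.0062 mm 119.92150774232316
-> (0.623, -0.249, 0.1, 11.5) 0.2292 0.0708 0.1195 0.0062 mm 133.98606704140394
```

```bash
python3 -m jog '0.06 0.02 0 0.006;0.12 0.04 0 0.006;0.18 0.06 0 0.006;0.229 0.071 0 0.006;0.229 0.071 0.05 0.006;0.229 0.071 0.1 0.006;0.229 0.071 0.12 0.006;0.229 0.071 0.12 0.006;0.229 0.071 0.12 0.006;0.229 0.071 0.12 0.006'; python3 d.py .6235,-.249,.07,11.5
python3 - <<'E'
from h import *
p=arm.get_image("side");save(p,"c1",(230,200,370,320),5)
E
```

```text
time: 24.87
tool_pos: [0.6234, -0.2512, 0.1017]
eef_rot: [0.0, 0.995, 0.099, 0.001]
force: [0.4, 0.0, 1.0]
finger_gap: 0.805
t 24.87 pos [ 0.6234 -0.2512  0.1017] yaw 11.32 tilt 0.13 gap 70.1 F [0.4 0.  1. ]
-> (0.6235, -0.249, 0.07, 11.5) 0.0010 -0.0043 0.0633 -0.0015 mm 31.74559123457292
```

View pics/c1.png

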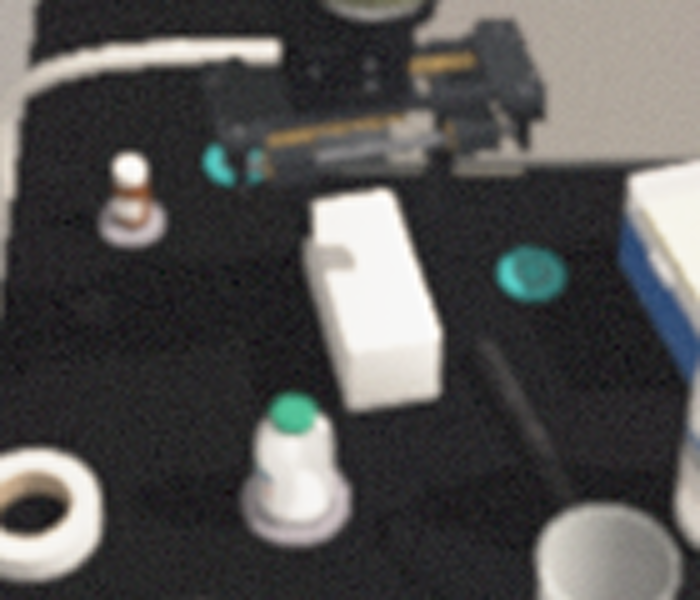

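The carton at about (304,260) is open to both fingers, the marker (near (330,280)) and beaker are clear of the path.

```bash
python3 -m jog '0.001 -0.002 0.05 -0.001;0.001 -0.003 0.09 -0.001;0.001 -0.003 0.12 -0.001;0.001 -0.003 0.14 -0.001;0.001 -0.003 0.152 -0.001;0.001 -0.003 0.152 -0.001;0.001 -0.003 0.152 -0.001'; python3 d.py .6235,-.249,.024,11.5;python3 -m jog '0 0 0 0;0 0 0 0;0 0 0 0;0 0 0 0;0 0 0 0' 40; python3 d.py .6235,-.249,.15,11.5 .45,-.249,.15,11.5
```

```text
time: 25.5
tool_pos: [0.6232, -0.2499, 0.0246]
eef_rot: [0.0, 0.995, 0.099, 0.0]
force: [-0.1, -1.2, 0.6]
finger_gap: 0.808
t 25.5 pos [ 0.6232 -0.2499  0.0246] yaw 11.4 tilt 0.05 gap 70.3 F [-0.1 -1.2  0.6]
-> (0.6235, -0.249, 0.024, 11.5) 0.0009 -0.0017 0.0012 -0.0009 mm 1.1216241186916354
time: 25.92
tool_pos: [0.6235, -0.2497, 0.0246]
eef_rot: [0.0, 0.995, 0.099, 0.001]
force: [0.7, 1.3, 5.2]
finger_gap: 0.633
t 25.92 pos [ 0.6235 -0.2497  0.0246] yaw 11.41 tilt 0.08 gap 55.1 F [0.7 1.3 5.2]
-> (0.6235, -0.249, 0.15, 11.5) 0.0007 -0.0012 -0.2508 -0.0008 mm 125.39403435575203
-> (0.45, -0.249, 0.15, 11.5) -0.3395 -0.0699 -0.2512 -0.0008 mm 214.03743509243205
```

```bash
python3 -m jog '0 0 -0.06 0;0 0 -0.13 0;0 0 -0.2 0;0 0 -0.25 0;0 0 -0.25 0;-0.08 -0.016 -0.25 0;-0.16 -0.033 -0.25 0;-0.24 -0.05 -0.25 0;-0.31 -0.064 -0.25 0;-0.34 -0.07 -0.25 0;-0.34 -0.07 -0.25 0;-0.34 -0.07 -0.25 0'; python3 d.py .455,.1,.15,9 .456,.4265,.15,9
```

```text
time: 26.92
tool_pos: [0.4487, -0.2485, 0.1486]
eef_rot: [-0.001, 0.995, 0.099, 0.0]
force: [1.0, -0.3, -1.7]
finger_gap: 0.629
t 26.92 pos [ 0.4487 -0.2485  0.1486] yaw 11.38 tilt 0.09 gap 54.8 F [ 1.  -0.3 -1.7]
-> (0.455, 0.1, 0.15, 9.0) 0.1499 -0.6807 -0.0018 0.0207 mm 348.528394823762
-> (0.456, 0.4265, 0.15, 9.0) 0.2807 -1.3205 -0.0009 0.0207 mm 675.009310039927
```

```bash
python3 -m jog '0.015 -0.07 0 0;0.03 -0.14 0 0.01;0.045 -0.21 0 0.02;0.06 -0.28 0 0.02;0.08 -0.36 0 0.02;0.095 -0.44 0 0.02;0.115 -0.52 0 0.02;0.13 -0.6 0 0.02;0.15 -0.68 0 0.02;0.15 -0.68 0 0.02;0.15 -0.68 0 0.02'; python3 d.py .456,.4265,.15,9
```

```text
time: 27.83
tool_pos: [0.4557, 0.1023, 0.1483]
eef_rot: [0.0, 0.997, 0.082, -0.0]
force: [-0.8, -1.8, -1.6]
finger_gap: 0.627
t 27.83 pos [0.4557 0.1023 0.1483] yaw 9.42 tilt 0.06 gap 54.6 F [-0.8 -1.8 -1.6]
-> (0.456, 0.4265, 0.15, 9.0) 0.1067 -0.6396 -0.0039 0.0037 mm 324.2402185284024
```

```bash
python3 -m jog '0.012 -0.07 0 0;0.024 -0.14 0 0.003;0.036 -0.21 0 0.003;0.048 -0.28 0 0.003;0.06 -0.36 0 0.003;0.074 -0.44 0 0.003;0.087 -0.52 0 0.003;0.1 -0.6 0 0.003;0.107 -0.64 0 0.003;0.107 -0.64 0 0.003;0.107 -0.64 0 0.003;0.107 -0.64 0 0.003'; python3 d.py .456,.4265,.06,9
python3 - <<'E'
from meas import *
measure(["timer","mat_carton"])
p=arm.get_image("side");save(p,"c2",(200,100,340,220),5)
E
```

```text
time: 28.83
tool_pos: [0.4587, 0.4223, 0.1481]
eef_rot: [0.001, 0.997, 0.076, -0.0]
force: [-0.2, -0.6, -2.3]
finger_gap: 0.626
t 28.83 pos [0.4587 0.4223 0.1481] yaw 8.67 tilt 0.09 gap 54.5 F [-0.2 -0.6 -2.3]
-> (0.456, 0.4265, 0.06, 9.0) -0.0039 -0.0095 0.1762 -0.0029 mm 88.26089511607569
top timer 0.62 [218. 236.] zt 0.0244 mean [0.4765 0.1746] rect [476.6 174.3] [57.7 57.1] 80.5 382
   tip 0.75 [217.6 236.1] [0.4739 0.1746]
top mat_carton 0.97 [142. 241.] zt 0.0035 mean [0.4534 0.3879] rect [459.9 403.5] [ 75.4 102.3] 8.7 551
   tip 0.7 [125.9 234.8] [0.4718 0.4309]
side timer 0.44 [263. 179.] zt 0.0242 mean [0.4773 0.1679] rect [477.2 168. ] [60.4 57.1] 86.8 134
   tip 0.51 [263.6 181.9] [0.4837 0.1912]
side mat_carton 0.7 [257. 149.] zt 0.0039 mean [0.4557 0.4179] rect [455.5 422.9] [ 71.7 156.8] 7.8 303
   tip 0.86 [258.9 152.3] [0.456  0.4011]
```

View pics/c2.png

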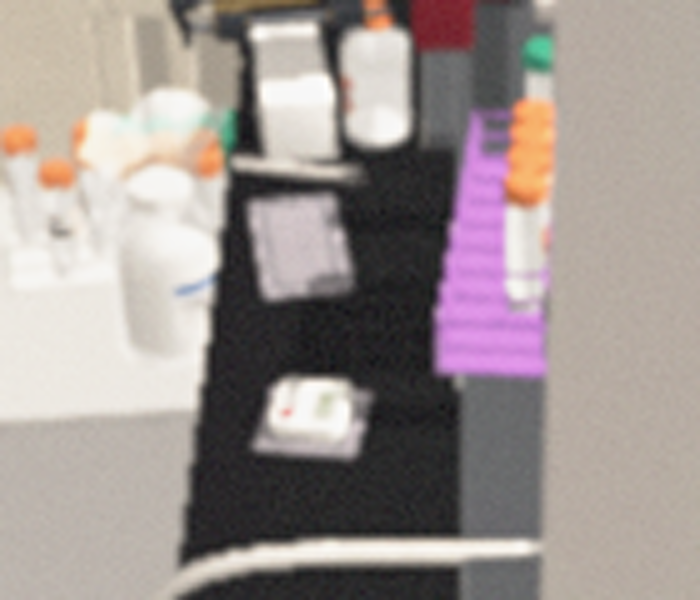

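Run:
```python
from h import *
pt=arm.get_image("top");ps=arm.get_image("side")
for p in(pt,ps):
    A=cloud(p)[p["z_map"]>0]
    xs=np.arange(.26,.60,.02);ys=np.arange(.56,.32,-.02)
    print("      "+" ".join("%4d"%round(y*100) for y in ys))
    for x in xs[::-1]:
        print("%.2f "%x+" ".join("%4d"%(round(1000*np.max(s)) if len(s:=A[(abs(A[:,0]-x)<.01)&(abs(A[:,1]-y)<.01)][:,2])>0 else -99) for y in ys))
save(pt,"c2t",(60,180,220,310),5)
```

```text
56   54   52   50   48   46   44   42   40   38   36   34   32
0.58  331  329  216  216    5    7    7    6    5    7    5    6    9
0.56  311  305  217  214    4    6  262  265  265    7    5    9    4
0.54    3    2  -99  -99  262  265  264  268  265    5    8    5    8
0.52  -99  -99  -99  -99    3  266  265  541  538    7    5    6    5
0.50  -99  -99  -99  -99  -99    1  535  549  552  549  181    6    5
0.48  -99  -99  -99  -99  518  538  545  548  557  561  534    6    7
0.46  -99  -99  -99  -99  542  547  548  549  561  565  566    8    6
0.44  -99  -99  -99  -99  547  554  555  561  568  570  569  562    4
0.42  -99  -99  -99  -99  -99  555  563  563  572  579  580  580  569
0.40  -99  -99  -99  -99    0    5  564  565  573  583  589  592  589
0.38  -99  -99  -99 -144  -39  -56    1  563  573  587  594  601  601
0.36  -99  -99  -99  -99  -23  -17 -140 -138  563  585  598  607  611
0.34  -99  -99  -99  -99  -99  -16  -29 -139 -141  576  594  608  616
0.32  -99  -99  -99  -99  -99  -50  -34 -141 -139 -749  588  607  620
0.30  -99  -99  -99  -99  -99 -110 -140 -139 -139 -153 -7
[... 713 characters left out ...]

0.44    5    9    4    6  181  550  556  557  560  568  567  560  549
0.42    6    8    5    6  181  553  559  561  457  575  578  576  568
0.40   10    4   81   82    6    3  320  563  297  578  583  588  590
0.38   67   74   76   75  -17    4  262  266  264  264  590  596  598
0.36   73   79   55   54   29    2  265  263  260  266  -99  599  607
0.34   82   83   63   52   25   27  -13 -140 -142 -142  -99  -99  611
0.32  -99   82   76   48   28   27   -7 -137 -141 -143  -99  -99  -99
0.30  -99   70   74   80   61   50   70 -139 -140 -141  -99  -99  -99
0.28  -99  -99   82   84   80   73 -140 -140 -143 -143  -99  -99  -99
0.26 -141 -143 -139 -143   60   67 -143 -142 -143 -139  -99  -99  -99
```

View pics/c2t.png

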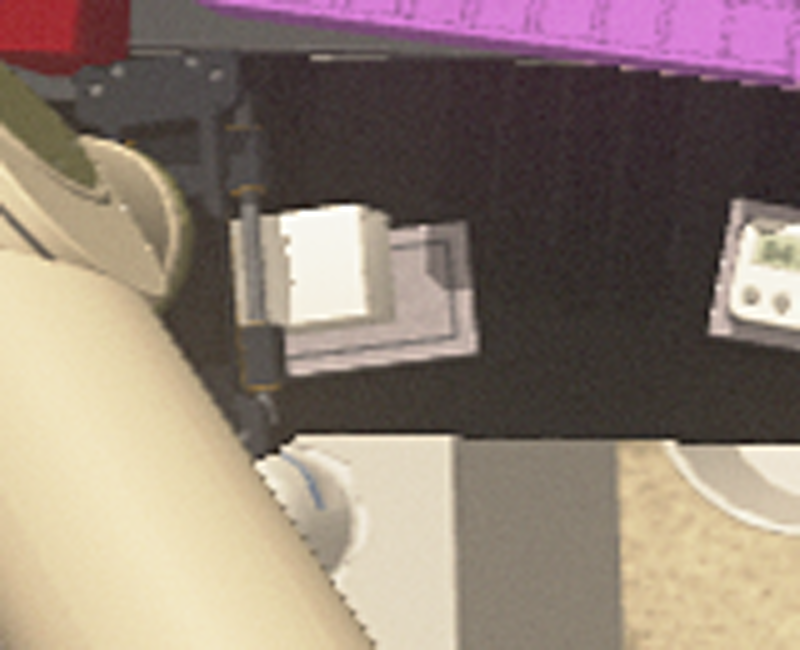

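The timer is square and centred on its mat. The carton hangs straight above its own mat, with 1–2 cm clear of the white tube and the red box.

```bash
python3 -m jog '-0.004 -0.01 0 -0.003;-0.004 -0.01 0.05 -0.003;-0.004 -0.01 0.11 -0.003;-0.004 -0.01 0.15 -0.003;-0.004 -0.01 0.176 -0.003;-0.004 -0.01 0.176 -0.003;-0.004 -0.01 0.176 -0.003;-0.004 -0.01 0.176 -0.003'; python3 d.py .456,.4265,.03,9
```

```text
time: 30.15
tool_pos: [0.4557, 0.4292, 0.0625]
eef_rot: [-0.001, 0.997, 0.079, 0.001]
force: [0.3, -0.2, -0.8]
finger_gap: 0.628
t 30.15 pos [0.4557 0.4292 0.0625] yaw 9.11 tilt 0.13 gap 54.6 F [ 0.3 -0.2 -0.8]
-> (0.456, 0.4265, 0.03, 9.0) -0.0004 0.0055 0.0649 0.0010 mm 32.566637048386966
```

```bash
python3 -m jog '0 0.005 0.02 0;0 0.005 0.04 0;0 0.005 0.055 0;0 0.005 0.06 0;0 0.005 0.06 0;0 0.005 0.06 0'; python3 d.py .456,.4265,.0285,9
```

```text
time: 30.65
tool_pos: [0.4554, 0.4258, 0.0307]
eef_rot: [0.0, 0.997, 0.079, -0.0]
force: [-0.5, -0.3, -1.1]
finger_gap: 0.628
t 30.65 pos [0.4554 0.4258 0.0307] yaw 9.11 tilt 0.02 gap 54.6 F [-0.5 -0.3 -1.1]
-> (0.456, 0.4265, 0.0285, 9.0) 0.0014 -0.0012 0.0045 0.0009 mm 2.406738941932272
```

```bash
python3 -m jog '0.001 -0.001 0.003 0;0.001 -0.001 0.005 0;0.001 -0.001 0.005 0;0.001 -0.001 0.005 0'; python3 -m jog '0 0 0 0;0 0 0 0;0 0 0 0;0 0 0 0;0 0 -0.04 0;0 0 -0.1 0;0 0 -0.17 0;0 0 -0.24 0;0 0 -0.3 0;0 0.08 -0.36 0;0 0.16 -0.36 0;0 0.24 -0.36 0' 70; python3 -m jog '0 0.08 0 0;0 0.16 0 0;0 0.24 0 0;0 0.32 0 0;0 0.4 0 0;-0.05 0.48 0 0;-0.05 0.48 0 0;-0.05 0.48 0 0;-0.05 0.48 0 0'
python3 - <<'E'
from meas import *
measure(["carton","mat_carton","timer","vial","bottle"])
p=arm.get_image("side");save(p,"f1",(200,110,360,330),2.7)
p=arm.get_image("top");save(p,"f2",(60,180,220,310),5)
E
```

```text
time: 30.98
tool_pos: [0.456, 0.4266, 0.0286]
eef_rot: [-0.0, 0.997, 0.079, 0.0]
force: [0.1, 0.9, -1.2]
finger_gap: 0.631
time: 31.98
tool_pos: [0.475, 0.3113, 0.2107]
eef_rot: [-0.001, 0.997, 0.08, 0.002]
force: [1.5, -1.3, -0.3]
finger_gap: 0.803
time: 32.73
tool_pos: [0.4876, 0.0709, 0.2086]
eef_rot: [-0.001, 0.997, 0.079, 0.0]
force: [0.2, 0.9, 1.1]
finger_gap: 0.8
top carton 0.96 [120. 236.] zt 0.0604 mean [0.4556 0.4271] rect [455.8 427. ] [ 55.3 130.5] 8.8 952
   tip 0.88 [128.  239.2] [0.4596 0.4242]
top mat_carton 0.94 [146. 246.] zt 0.0032 mean [0.4432 0.3942] rect [456.3 423.5] [ 73.3 142.9] 8.3 261
   tip 0.69 [126.4 234.8] [0.4718 0.4295]
   tip 0.6 [219.3 237.9] [0.469  0.1696]
top vial 0.47 [335. 238.] zt 0.055 mean [ 0.4695 -0.1522] rect [ 469.2 -152. ] [16.8 15.9] 17.7 35
   tip 0.44 [333.2 238.7] [ 0.4738 -0.1495]
top bottle 0.53 [419. 207.] zt 0.0829 mean [ 0.575  -0.3857] rect [ 575.1 -385.7] [23.8 24.4] 27.3 72
   tip 0.76 [417.7 205.1] [ 0.5745 -0.3885]
side carton 0.85 [258. 148.] zt 0.0593 mean [0.4593 0.3936] rect [459.1 403.8] [54.2 96.2] 6.2 116
side mat_carton 0.59 [256. 158.] zt 0.0029 mean [0.4533 0.3778] rect [456.5 413.9] [ 73.9 141.8] 8.9 99
   tip 0.64 [289.6 299.1] [ 0.581  -0.3828]
   tip 0.6 [260.3 149.6] [0.4611 0.422 ]
side timer 0.64 [264. 180.] zt 0.0241 mean [0.4778 0.166 ] rect [476.4 167.2] [65.6 53.7] 86.9 125
   tip 0.74 [262.5 179.7] [0.4788 0.2057]
side vial 0.61 [257. 238.] zt 0.052 mean [ 0.4706 -0.1597] rect [ 470.2 -157. ] [13.6 16.6] 3.1 22
   tip 0.67 [255.5 242.6] [ 0.4685 -0.1454]
side bottle 0.83 [290. 290.] zt 0.0802 mean [ 0.5772 -0.392 ] rect [ 576.9 -391.1] [23.2 24. ] 54.4 61
   tip 0.74 [288.2 296.8] [ 0.577  -0.3742]
```

View pics/f1.png

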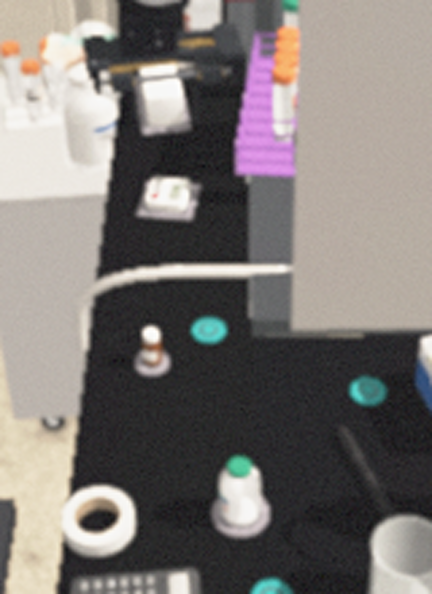

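View pics/f2.png

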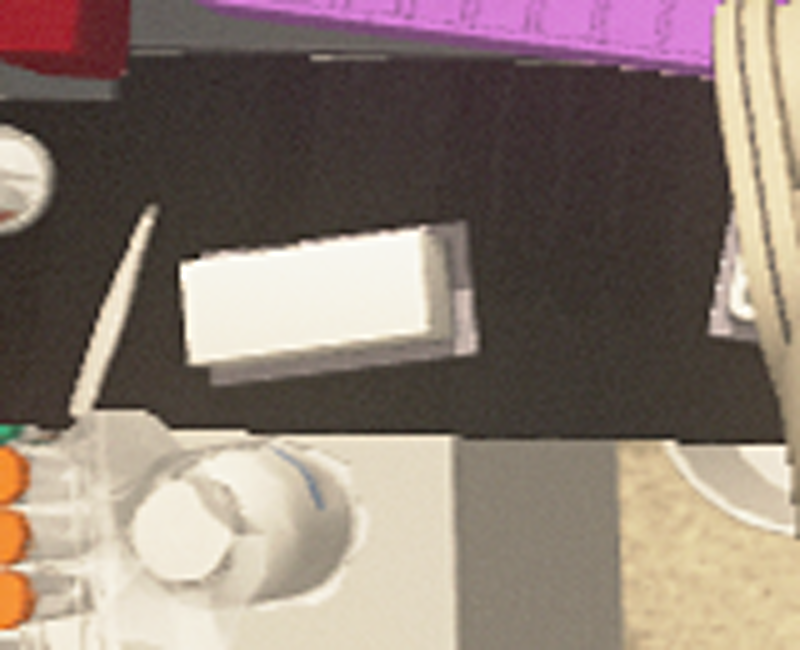

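All four are on their mats within about 2 mm by the top view. The tape (about (237,302)) and the marker (about (335,285)) lie as before, and the gripper hangs free at z = 0.21 m. I'm handing in.

```bash
python3 -m jog '0 0 0 0;0 0 0 0;0 0 0 0;0 0 0 0'
python3 - <<'E'
from meas import *
measure(["tape","marker"])
print(arm.close_job())
E
```

```text
time: 34.27
tool_pos: [0.4876, 0.0705, 0.2083]
eef_rot: [-0.0, 0.997, 0.079, 0.0]
force: [-0.9, -0.6, 0.5]
finger_gap: 0.803
top tape 0.69 [414. 260.] zt 0.0223 mean [ 0.4239 -0.3979] rect [ 425.  -398.9] [71.4 73.3] 1.3 332
   tip 0.89 [424.5 260.6] [ 0.4184 -0.4051]
top marker 0.57 [335. 246.] zt 0.0079 mean [ 0.4653 -0.1521] rect [ 468.6 -152.8] [36.9 37. ] 1.9 81
   tip 0.7 [397.2 152.4] [ 0.7265 -0.3318]
   tip 0.6 [418.3 207.6] [ 0.5674 -0.3901]
side tape 0.6 [232. 300.] zt 0.0208 mean [ 0.424  -0.4053] rect [ 423.  -403.3] [75.5 78.5] 6.6 313
   tip 0.68 [232.8 305.9] [ 0.4152 -0.4061]
side marker 0.56 [335. 286.] zt 0.0148 mean [ 0.7165 -0.3415] rect [ 715.9 -337.4] [ 14.1 135.8] 20.8 153
   tip 0.46 [336.1 285. ] [ 0.7224 -0.3307]
the job is handed in; nothing more can be done
None
```

I put the vial, bottle, timer and carton on their grey mats, released them, and handed the job in at about 34 s. The report gives no verdict.

- **Position:** by the top camera, each one lies within about 2 mm of its mat's centre.
- **Alignment:** the timer and the carton are within about 1° of square with their mats by the top view.
- **Upright:** all four look upright in the pictures. I did not measure tilt separately.
- **Bystanders:** the tape and the marker measured where they were at the start, and the gripper hung clear of everything at the end.

**Disagreements in the checks:**
- The side camera put the bottle's and vial's caps 4–6 mm nearer to it than the top camera did, and the timer about 7 mm. It only sees their near sides, and it showed the same kind of offset for the bottle, timer and carton before I moved them.
- It also saw only part of the carton, because the gripper was in the way.
- In the last top view, the network's mask for the marker fell on the vial's mat. The side view and the origin finder confirmed the marker.

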